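# Sweep the litter off the counter into the recycling bin

### The arm

A 6-joint arm with a two-finger parallel gripper is mounted at the origin on the work surface. World frame = base frame: x ahead of the robot, y to its left, z up, the work surface at z = 0. Lengths are in m, angles in rad, forces in N, time in s.
With the tool pointing down it reaches from about 0.3 to 0.775 m from the base axis. Payload 14.6 kg.
Tool frame: the origin (TCP) lies midway between the tips of the shut fingers; the grasp point (between the pads) lies 19 mm behind it (ctrl.tcp_to_grasp is the z of the grasp point in the tool frame, in m); z points along the fingers, y is the line along which they close (so a half turn about z gives the same grasp; the last joint's range is limited). The gripper opens to 94 mm and grips with 3 to 60 N. Pads are 16 mm wide; open, the fingers measure 119 mm over their backs; the gripper's body (75 mm by 177 mm) begins 78 mm behind the grasp point.
Start: joints at [1.234, 0.3, 1.521, -0, 1.321, -0.067], TCP at [0.147, 0.53, 0.205] pointing down, gripper open.
Joint ranges: [-3.03, 3.03], [-0.79, 2.21], [0.23, 2.52], [-1.04, 4.18], [0, 3.07], [-2.55, 2.55]. Speed limits (rad/s): [2.22, 2.22, 2.57, 3.14, 3.14, 3.14].

### API

Orientations are given as [roll, pitch, yaw] about the fixed x, y, z axes, in that order (R = Rz(yaw) Ry(pitch) Rx(roll)).
In Python, from station import monitor, camera, ctrl gives the robot as it stands.
- The arm moves only by the tool apply_moves, never from a script. Its argument "plan" is one flat list of numbers, 4 for each row, row after row: the shift along the tool's x, y, z in mm, then the turn about the tool's z in rad. In form: [dx, dy, dz, spin, dx, dy, dz, spin, ...]. A call has 1 to 20 rows; each row shifts and turns the commanded pose from where the row before left it, along the tool's axes as they then stand; what a row does not reach is not made up. A row lasts 1/10 s, in which the tool goes at most 50 mm and 8.59 degrees, less where a joint would pass 70% of its speed; a pose out of reach is approached as far as the arm can. A call is refused whole if a number of a shift passes 50 or a number of a turn 0.15, either way. A call with a gripper value outside its range is refused whole. "hand" is the gripper command: -1 is shut, 1 is fully open, values between are in proportion, set as the call begins (left out, the last holds). The fingers move at their own pace and stop on an object; "squeeze" is the grip in N (left out, the last holds). Time passes only in rows, so rows that do not move let the fingers close. It gives the time, the measured TCP pose, the force, the opening and the grip force at its end, in the units of the state.
- monitor.get_obs(): the state, without advancing time (a new reading comes with each control period).
- camera(name): name is "scene" or "top" or "wrist"; returns a dict with "image" (420x560x3 uint8, red, green, blue), "range_z" (420x560 float32, m along the optical axis (not along the pixel's ray), 0 where there is no reading), "mtx" (3x3 intrinsics, pixels), "distortion" ([k1, k2, p1, p2, k3] as OpenCV has them; the pictures are not rectified), "rvec" (rotation vector, rad) and "tvec" (3), from world to camera coordinates, as OpenCV has them. Camera axes: x right, y down, z forward; pixel columns grow to the right and rows downward; lengths in m; the calibration is good to about 2 mm. A picture is of the moment at which its call begins.
- ctrl.hand_in(): hands the job in; it is judged then, once.
The state is a dict: "time_s": time; "qpos": joint angles; "joint_vel": joint speeds; "tau": joint torques, N m; "ee_pos": TCP position; "eef_rot": TCP orientation; "force": force on the tool from outside, world axes, zero at the start; "moment": the same for the moment, N m; "grip_width": finger opening in m; "grip_force": force on a finger pad.
Only numpy, scipy, OpenCV 4.12 (cv2) and the standard library are available. Lean on these libraries where they do the work, as an engineer would, in place of code of your own. Each camera call takes 0.05 s, during which the arm holds its last target. There are 200 camera calls.

### The job

Clear the litter off the crowded white counter: with the fingertips, sweep the crushed blue can, the black plastic takeout lid and the gold jar lid across the counter and over its front edge, so that all three drop into the green recycling bin standing below. Slide them, do not pick them up or carry them, and leave everything else on the counter where it is.

Things in the scene. Friction and masses are not known exactly. Their poses are not given: they have to be found in the camera images.
- can_mid (a point): centre of the crushed blue can, trodden flat from end to end into an upright round puck 68 mm across and 36 mm tall, about 15 g, loose on the counter (this point 18 mm above it); light, slides easily
- takeout_lid_mid (a point): centre of the round black plastic takeout lid, 118 mm across and 16 mm tall, about 16 g, lying flat and loose on the counter (this point 8 mm above it)
- jar_lid_mid (a point): centre of the round gold metal jar lid, 70 mm across and 15 mm tall, about 14 g, lying flat and loose on the counter (this point 7.5 mm above it)
- edge (a point): a fixed point on the counter's straight front edge, the edge away from the robot: the edge runs along y through this point, at the height of the counter's flat top; there is no lip. Counter 35 mm thick
- bin: open-topped green recycling bin standing on the floor, fixed; 310 along x, 270 along y, 690 high, walls 5 mm. Origin: centre of its underside, 750 mm below the counter top; y along the counter edge. Its rim is 60 mm below the counter top, its near side under the counter's overhang. Nearly full of flat cardboard, up to 115 mm below the rim. Its place along the edge varies
- rack: wooden slotted bottle rack, fixed at the counter's left side, 126 x 300 x 75 mm, origin at the centre of its underside; x across its two slotted boards, y along the row of slots
- bottle_1: green glass bottle, 74 mm across, 280 mm long, lying along the rack's x in a slot; origin on its axis, 85 mm from its base, x towards its neck. Leave alone
- bottle_2: amber glass bottle, same size and axes as bottle_1, in another slot of the rack. Leave alone
- saucer: grey-green ceramic saucer, 150 mm across, 20 mm high, origin at the centre of its underside. Leave alone
- tongs: stainless steel tongs lying flat across the saucer's rim, about 225 mm long along their x, up to 55 mm wide at the tips, 16 mm thick (up to 26 mm at the tips); origin at the middle of the underside, 20 mm above the counter. Leave alone
- glass_bowl: small clear glass prep bowl, 70 mm across, 45 mm tall, origin at the centre of its underside. Leave alone
- ramekin: blue ceramic ramekin, 72 mm across, 42 mm tall, origin at the centre of its underside. Leave alone
- spice_jar: small terracotta-coloured spice jar with a red cap, 44 mm across, 52 mm tall, origin at the centre of its underside. Leave alone

How it is judged:
By the outcome, as a careful person would: the job done as asked, in the order asked, and still so for the second after the job is handed in, with the robot touching nothing.
It also fails if it takes over 64 s, if anything falls off the work surface, if the arm or the gripper's body presses on something with over 40 N, if the wrist force passes 120 N, or if a joint passes its speed limit or range.

## Working session

There is one attempt and no reset: what is moved stays moved. The work goes in short steps, Python scripts to look and compute and a tool call to move; the robot and the scene stay as the last step left them, time stands still between calls to the robot, and variables do not carry over. Pictures are saved under pics/ and viewed, at most 10 in all, crops included, and the job is handed in when it is done.

Besides the shell and the picture viewer there is one more tool, called in YAML: its name, and indented under it one key for each argument. apply_moves: Moves the arm, as the interface text tells. Its arguments: {"type":"object","properties":{"plan":{"type":"array","items":{"type":"number"}},"hand":{"type":"number"},"squeeze":{"type":"number"}},"required":["plan"]}

```bash
mkdir -p pics; cat > h.py <<'E'
import numpy as np, cv2
from station import monitor, camera, ctrl
def grab(n):
    c=camera(n); return c
def world(c):
    """HxWx3 world points"""
    K=np.array(c['mtx']);d=np.array(c['distortion']);z=c['range_z'];h,w=z.shape
    u,v=np.meshgrid(np.arange(w),np.arange(h))
    p=cv2.undistortPoints(np.stack([u,v],-1).reshape(-1,1,2).astype(np.float64),K,d).reshape(h,w,2)
    P=np.dstack([p*z[...,None],z])
    R=cv2.Rodrigues(np.array(c['rvec'],float))[0];t=np.array(c['tvec'],float).ravel()
    W=(P-t)@R; W[z==0]=np.nan
    return W
E
python3 - <<'E'
from h import *
for n in('top','scene'):
    c=grab(n); cv2.imwrite(f'pics/{n}0.png',c['image'][...,::-1]); np.save(f'{n}_W.npy',world(c)); np.save(f'{n}_I.npy',c['image'])
    R=cv2.Rodrigues(np.array(c['rvec'],float))[0]; print(n,-R.T@np.array(c['tvec']).ravel())
print(monitor.get_obs())
E
```

```text
top [0.29403464 0.03072695 1.50490546]
scene [ 1.80243363 -0.02896359  1.10419374]
{'time_s': 0.1, 'qpos': array([ 1.23439955e+00,  3.00432288e-01,  1.52150213e+00,  2.21993794e-05,
        1.32072684e+00, -6.66110345e-02]), 'joint_vel': array([-1.85211245e-03, -2.31041281e-04, -1.61479691e-03, -3.93586322e-05,
       -1.92848944e-04, -5.92109769e-04]), 'tau': array([ 1.40771510e-03, -5.32645404e+01, -3.53288305e+01,  7.09301163e-02,
        2.34858587e-02,  1.17158865e-05]), 'ee_pos': array([0.14651363, 0.52988111, 0.20494102]), 'eef_rot': array([-3.14052785e+00, -9.25835118e-05,  2.87180136e+00]), 'force': array([-0.1777335, -0.1092019,  0.1669077]), 'moment': array([ 0.0394962 , -0.02562472, -0.0021642 ]), 'grip_force': 0.0, 'grip_width': 0.0938242029253905}
```

View pics/top0.png

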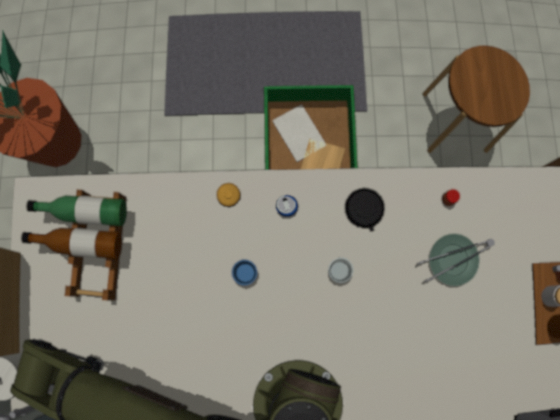

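View pics/scene0.png

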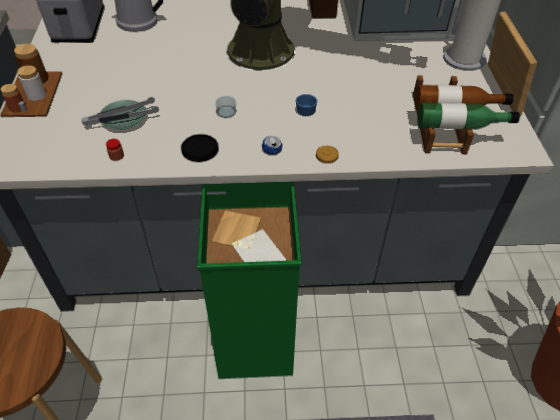

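The top view has +x up and +y left. It shows the gold lid at (228,194), the can at (287,206), the black lid at (365,208) with a small tab, the ramekin at (245,272) and the bowl at (340,271). The bin spans columns 265–355 and the counter edge is at about row 172. I'll measure these next.

```bash
python3 - <<'E'
from h import *
W=np.load('top_W.npy');I=np.load('top_I.npy')
hsv=cv2.cvtColor(I,cv2.COLOR_RGB2HSV)
def blob(n,u,v,r,zmin,zmax):
    s=np.s_[v-r:v+r+1,u-r:u+r+1]; w=W[s].reshape(-1,3)
    m=(w[:,2]>zmin)&(w[:,2]<zmax); p=w[m]
    (c,rad)=cv2.minEnclosingCircle(p[:,:2].astype(np.float32))
    print(n,m.sum(),'cent',p.mean(0).round(4),'box',((p.min(0)+p.max(0))/2).round(4),'size',np.ptp(p,axis=0).round(3),'circ',np.round(c,4),round(rad,4))
blob('gold',228,194,18,.008,.03)
blob('can',287,206,17,.02,.06)
blob('black',365,208,28,.008,.03)
blob('ramekin',245,272,18,.02,.06)
blob('bowl',340,271,18,.01,.06)
blob('spice',452,197,14,.02,.07)
blob('saucer',455,258,38,.008,.07)
blob('rackbott',80,235,70,.02,.2)
# counter z and edge
print('counter z',np.nanmedian(W[225:240,200:320,2]))
for u in (190,230,290,330,390,430):
    col=W[150:200,u]; m=np.abs(col[:,2])<.006; print(u,'edge x',np.nanmax(col[m,0]).round(4),'y',np.nanmedian(col[m,1]).round(3))
# bin rim
m=np.abs(W[...,2]+.06)<.02
s=W[80:172,255:365].reshape(-1,3); p=s[np.abs(s[:,2]+.06)<.015]; print('rim',p.min(0),p.max(0),len(p))
E
```

```text
gold 450 cent [0.586  0.1858 0.0144] box [0.5775 0.1937 0.016 ] size [0.084 0.085 0.016] circ [0.5742 0.1958] 0.0498
can 374 cent [0.5482 0.0203 0.0321] box [0.5485 0.02   0.0318] size [0.06  0.059 0.023] circ [0.5491 0.0207] 0.0316
black 1052 cent [ 0.5424 -0.1998  0.0129] box [ 0.5471 -0.1982  0.0153] size [0.148 0.142 0.015] circ [ 0.5468 -0.1959] 0.0961
ramekin 235 cent [0.3657 0.142  0.0374] box [0.3649 0.1405 0.0345] size [0.071 0.069 0.029] circ [0.3647 0.1398] 0.0358
bowl 274 cent [ 0.3676 -0.1275  0.0331] box [ 0.3654 -0.1298  0.0308] size [0.066 0.083 0.042] circ [ 0.3579 -0.1327] 0.0462
spice 209 cent [ 0.5618 -0.4428  0.0478] box [ 0.5626 -0.4456  0.0406] size [0.039 0.039 0.04 ] circ [ 0.5636 -0.4456] 0.0228
saucer 1666 cent [ 0.3891 -0.454   0.0181] box [ 0.3922 -0.4517  0.0284] size [0.22  0.229 0.041] circ [ 0.3881 -0.4582] 0.1477
rackbott 6124 cent [0.4596 0.5878 0.1023] box [0.4344 0.6351 0.0813] size [0.327 0.351 0.123] circ [0.425  0.6418] 0.2276
counter z 0.0002444258654906735
190 edge x 0.6544 y 0.296
230 edge x 0.6572 y 0.18
290 edge x 0.656 y 0.009
330 edge x 0.6573 y -0.105
390 edge x 0.6579 y -0.279
430 edge x 0.657 y -0.397
rim [ 0.67408581 -0.19852536 -0.07499252] [ 0.94476841  0.08407735 -0.04859653] 900
```

```bash
cat >> h.py <<'E'
def discs(c=None,I=None,W=None):
    if c is not None: I,W=c['image'],world(c)
    hsv=cv2.cvtColor(I,cv2.COLOR_RGB2HSV); on=(W[...,0]>.4)&(W[...,0]<.8)&(abs(W[...,1])<.3)&(abs(W[...,2])<.06)
    for n,m in dict(gold=cv2.inRange(hsv,(10,120,60),(28,255,255)),black=cv2.inRange(hsv,(0,0,0),(180,255,45)),blue=cv2.inRange(hsv,(100,90,30),(130,255,255))).items():
        m=((m>0)&on).astype(np.uint8); k,l,s,_=cv2.connectedComponentsWithStats(m)
        if k<2: print(n,'none'); continue
        i=1+s[1:,4].argmax(); p=W[l==i]; q=p[:,:2]
        print(n,s[i,4],'pix',s[i,:4],'med',np.median(p,axis=0).round(4),'box',((q.min(0)+q.max(0))/2).round(4),np.ptp(q,axis=0).round(3))
E
python3 -c "
from h import *
discs(I=np.load('top_I.npy'),W=np.load('top_W.npy'))"
```

```text
gold 397 pix [217 184  23  22] med [0.5858 0.1846 0.0143] box [0.585  0.1844] [0.063 0.063]
black 1129 pix [346 189  38  41] med [ 0.5398 -0.1996  0.0121] box [ 0.5379 -0.2004] [0.115 0.107]
blue 53 pix [279 203  18  13] med [0.5268 0.0081 0.0284] box [0.5378 0.0173] [0.034 0.048]
```

apply_moves:
  plan: [-30, -25.6, 0, 0, -30, -25.6, 0, 0, -30, -25.6, 0, 0, -30, -25.6, 0, 0, -30, -25.6, 0, 0, -30, -25.6, 0, 0, -30, -25.6, 0, 0, -30, -25.6, 0, 0, -30, -25.6, 0, 0, -30, -25.6, 0, 0, -30, -25.6, 0, 0, -30, -25.6, 0, 0, -30, -25.6, 0, 0, -30, -25.6, 0, 0, -28, -25.6, 0, 0, 0, 0, 0, 0, 0, 0, 0, 0]
  hand: -0.06
  squeeze: 20

```text
time_s: 1.8
ee_pos: [0.4759, 0.0402, 0.205]
eef_rot: [-3.141, -0.001, 2.87]
force: [0.8, -0.0, 0.2]
grip_width: 0.0441
grip_force: 0.0
```

```bash
python3 - <<'E'
from h import *
c=grab('wrist'); cv2.imwrite('pics/w1.png',c['image'][...,::-1]); W=world(c)
m=(W[...,2]>.025)&(W[...,2]<.05)&(W[...,0]>.5)&(W[...,0]<.6)&(abs(W[...,1]-.02)<.06)
p=W[m]; print(m.sum(), ((p.min(0)+p.max(0))/2).round(4),np.ptp(p,axis=0).round(3),np.argwhere(m).mean(0))
discs(c)
E
```

```text
1503 [0.5494 0.0205 0.0307] [0.057 0.058 0.011] [252.38589488 281.61410512]
gold 1753 pix [381 217  52  41] med [0.5816 0.1849 0.0129] box [0.583  0.1849] [0.061 0.066]
black 1124 pix [ 88 240  71  44] med [ 0.5019 -0.2036  0.0092] box [ 0.5021 -0.203 ] [0.053 0.107]
blue 531 pix [259 228  45  46] med [0.5295 0.0156 0.0288] box [0.5483 0.0204] [0.058 0.06 ]
```

View pics/w1.png

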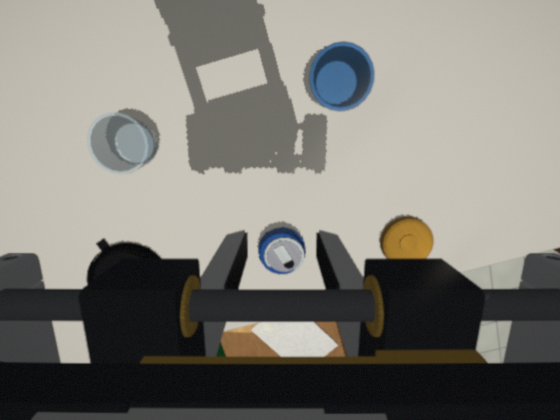

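The wrist view has the can at (282,250), centred between the fingers. Its measured position is (0.549, 0.020), which matches the top view. Next I lower the fingers behind it and push.

apply_moves:
  plan: [0, 0, 25, 0, 0, 0, 25, 0, 0, 0, 25, 0, 0, 0, 25, 0, 0, 0, 25, 0, 0, 0, 25, 0, 0, 0, 20, 0, 0, 0, 15, 0, 0, 0, 10, 0, 0, 0, 0, 0]

```text
time_s: 2.85
ee_pos: [0.4753, 0.0413, 0.0097]
eef_rot: [-3.141, -0.002, 2.873]
force: [0.5, 0.2, 0.2]
grip_width: 0.0446
grip_force: 0.0
```

apply_moves:
  plan: [-10, 0, 0, 0, -12, 0, 0, 0, -10, 0, 0, 0, -6, 0, 0, 0, -6, 0, 0, 0, -8, 0, 0, 0, -10, 0, 0, 0, -10, 0, 0, 0, -10, 0, 0, 0, -10, 0, 0, 0, -10, 0, 0, 0, -10, 0, 0, 0, -10, 0, 0, 0, -12, 0, 0, 0, -12, 0, 0, 0, -12, 0, 0, 0, -12, 0, 0, 0, -12, 0, 0, 0, -12, 0, 0, 0, -6, 0, 0, 0]

```text
time_s: 4.85
ee_pos: [0.6697, -0.0131, 0.0103]
eef_rot: [3.142, 0.0, 2.872]
force: [0.3, -0.4, 0.3]
grip_width: 0.044
grip_force: 0.0
```

```bash
python3 - <<'E'
from h import *
c=grab('scene'); cv2.imwrite('pics/s1.png',c['image'][100:330,120:400][...,::-1].repeat(2,0).repeat(2,1))
E
```

```text
(no output)
```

View pics/s1.png

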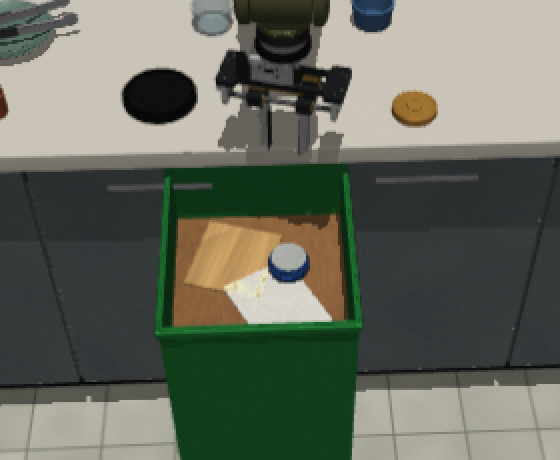

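The can is in the bin, at (288,262) in the crop. Next is the takeout lid. I'll raise the tool, turn it to yaw π/2 and open the fork to 70 mm.

apply_moves:
  plan: [0, 0, -15, 0, 0, 0, -15, 0, 0, 0, -10, 0.1446, 0, 0, -10, 0.1446, 0, 0, -10, 0.1446, 0, 0, -10, 0.1446, 0, 0, -10, 0.1446, 0, 0, -10, 0.1446, 0, 0, -10, 0.1446, 0, 0, 0, 0.1446, 0, 0, 0, 0.1446]
  hand: 0.49

```text
time_s: 6.0
ee_pos: [0.6689, -0.0126, 0.1128]
eef_rot: [3.139, 0.0, 1.565]
force: [-0.4, -0.7, -0.6]
grip_width: 0.0696
grip_force: 0.0
```

apply_moves:
  plan: [-20, -9, 0, 0, -28, -13, 0, 0, -28, -13, 0, 0, -28, -13, 0, 0, -28, -13, 0, 0, -28, -13, 0, 0, -28, -13, 0, 0, -28, -13, 0, 0, -28, -13, 0, 0, -20, -9, 0, 0, -18, -7, 0, 0, 0, 0, 20, 0, 0, 0, 25, 0, 0, 0, 25, 0, 0, 0, 20, 0, 0, 0, 12, 0, 0, 0, 5, 0, 0, 0, 0, 0]

```text
time_s: 7.8
ee_pos: [0.5398, -0.2947, 0.0041]
eef_rot: [3.141, 0.0, 1.57]
force: [-0.5, -0.2, 0.6]
grip_width: 0.0701
grip_force: 0.0
```

```bash
python3 - <<'E'
from h import *
c=grab('top'); discs(c); cv2.imwrite('pics/t2.png',c['image'][...,::-1][140:320,180:480].repeat(2,0).repeat(2,1))
E
```

```text
gold 393 pix [217 184  23  22] med [0.5854 0.1847 0.0138] box [0.5858 0.1848] [0.062 0.063]
black 1068 pix [346 189  38  40] med [ 0.5417 -0.1976  0.0124] box [ 0.5394 -0.2006] [0.111 0.106]
blue none
```

View pics/t2.png

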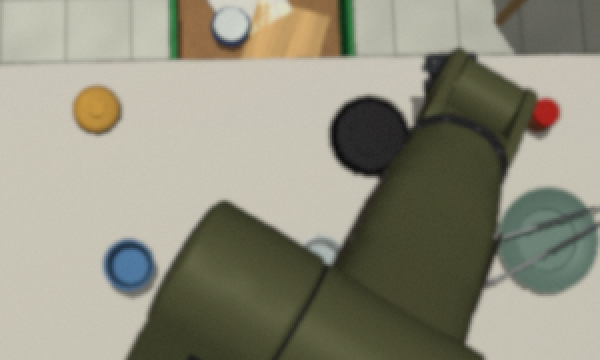

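The can lies in the bin at (230,27). The black lid is unmoved at (370,135) and the fork stands on its right. I'll push it along +y.

apply_moves:
  plan: [8, 0, 0, 0, 10, 0, 0, 0, 8, 0, 0, 0, 5, 0, 0, 0, 5, 0, 0, 0, 6, 0, 0, 0, 8, 0, 0, 0, 10, 0, 0, 0, 12, 0, 0, 0, 12, 0, 0, 0, 12, 0, 0, 0, 12, 0, 0, 0, 12, 0, 0, 0, 12, 0, 0, 0, 12, 0, 0, 0, 10, 0, 0, 0, 8, 0, 0, 0, 6, 0, 0, 0, 4, 0, 0, 0, 0, 0, 0, 0]

```text
time_s: 9.85
ee_pos: [0.5398, -0.1224, 0.0034]
eef_rot: [-3.142, -0.0, 1.571]
force: [-0.4, -0.1, -0.8]
grip_width: 0.0698
grip_force: 0.0
```

```bash
python3 - <<'E'
from h import *
discs(grab('top'));discs(grab('scene'))
E
```

```text
gold 395 pix [217 184  23  22] med [0.586  0.1845 0.014 ] box [0.585  0.1843] [0.062 0.063]
black 531 pix [298 192  23  36] med [ 0.5456 -0.0435  0.0121] box [ 0.5389 -0.0439] [0.1   0.064]
blue none
gold 307 pix [316 146  22  17] med [0.5955 0.1829 0.0117] box [0.5844 0.183 ] [0.093 0.065]
black 742 pix [228 133  34  27] med [ 0.5489 -0.0653  0.01  ] box [ 0.5351 -0.0642] [0.13  0.102]
blue 8 pix [308 106   3   5] med [0.402  0.145  0.0388] box [0.4021 0.145 ] [0.004 0.007]
```

apply_moves:
  plan: [-8, 0, 0, 0, -10, 0, 0, 0, 0, 0, -15, 0, 0, 0, -20, 0, 0, 0, -20, -0.1428, 0, 0, -20, -0.1428, 0, 0, -20, -0.1428, 0, 0, -10, -0.1428, 0, 0, 0, -0.1428, 0, 0, 0, -0.1428, 0, 0, 0, -0.1428, 0, 0, 0, -0.1428, 0, 0, 0, -0.1428, 0, 0, 0, -0.1428, 0, 0, 0, -0.1428, 0, 0, 0, 0]

```text
time_s: 11.55
ee_pos: [0.5398, -0.141, 0.1095]
eef_rot: [-3.141, 0.001, -3.14]
force: [-0.6, -0.1, 0.4]
grip_width: 0.0698
grip_force: 0.0
```

apply_moves:
  plan: [12, 10, 0, 0, 20, 16, 0, 0, 20, 16, 0, 0, 20, 16, 0, 0, 14, 10, 0, 0, 9, 6, 0, 0, 0, 0, 0, 0, 0, 0, 20, 0, 0, 0, 25, 0, 0, 0, 25, 0, 0, 0, 20, 0, 0, 0, 10, 0, 0, 0, 5, 0, 0, 0, 0, 0]

```text
time_s: 12.95
ee_pos: [0.4451, -0.0668, 0.0035]
eef_rot: [3.142, -0.0, 3.14]
force: [-0.8, 0.2, 0.2]
grip_width: 0.0702
grip_force: 0.0
```

apply_moves:
  plan: [-10, 0, 0, 0, -10, 0, 0, 0, -8, 0, 0, 0, -6, 0, 0, 0, -6, 0, 0, 0, -8, 0, 0, 0, -10, 0, 0, 0, -12, 0, 0, 0, -13, 0, 0, 0, -13, 0, 0, 0, -13, 0, 0, 0, -13, 0, 0, 0, -13, 0, 0, 0, -13, 0, 0, 0, -13, 0, 0, 0, -15, 0, 0, 0, -15, 0, 0, 0, -15, 0, 0, 0, -15, 0, 0, 0, -12, 0, 0, 0]

```text
time_s: 14.95
ee_pos: [0.6788, -0.0666, 0.0032]
eef_rot: [3.142, -0.0, 3.141]
force: [-0.4, -0.3, -0.6]
grip_width: 0.0697
grip_force: 0.0
```

```bash
python3 - <<'E'
from h import *
c=grab('scene'); discs(c); cv2.imwrite('pics/s3.png',c['image'][100:330,120:400][...,::-1].repeat(2,0).repeat(2,1))
E
```

```text
gold 307 pix [316 146  22  17] med [0.5941 0.1835 0.0117] box [0.5902 0.1831] [0.076 0.064]
black 8 pix [231 166   1   8] med [ 0.6862 -0.1018  0.0476] box [ 0.6851 -0.1021] [0.013 0.001]
blue 3 pix [305 112   3   2] med [0.4009 0.136  0.0205] box [0.401  0.1362] [0.001 0.007]
```

View pics/s3.png

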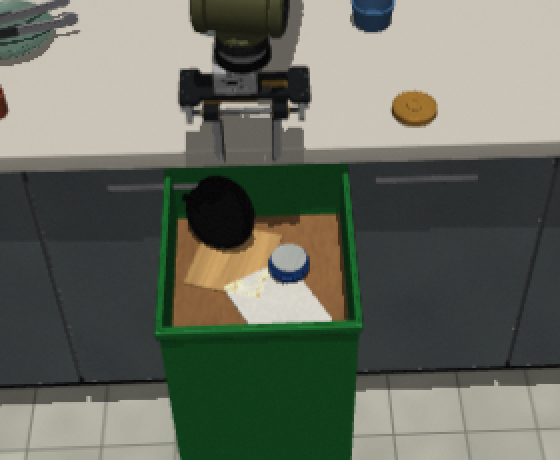

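The takeout lid is in the bin at (220,212). The gold lid is next: raise, turn to yaw π/2 and move to its +y side.

apply_moves:
  plan: [0, 0, -15, 0, 0, 0, -20, 0, 0, 0, -20, 0.1428, 0, 0, -20, 0.1428, 0, 0, -20, 0.1428, 0, 0, -10, 0.1428, 0, 0, 0, 0.1428, 0, 0, 0, 0.1428, 0, 0, 0, 0.1428, 0, 0, 0, 0.1428, 0, 0, 0, 0.1428, 0, 0, 0, 0.1428, 0, 0, 0, 0.1428, 0, 0, 0, 0]
  hand: -0.06

```text
time_s: 16.4
ee_pos: [0.6775, -0.0668, 0.1096]
eef_rot: [3.141, 0.0, 1.568]
force: [-0.4, -0.3, -0.0]
grip_width: 0.0442
grip_force: 0.0
```

apply_moves:
  plan: [18, -5, 0, 0, 28, -8, 0, 0, 32, -9, 0, 0, 32, -9, 0, 0, 32, -9, 0, 0, 32, -9, 0, 0, 32, -9, 0, 0, 32, -9, 0, 0, 32, -9, 0, 0, 28, -8, 0, 0, 19, -6, 0, 0, 10, -3, 0, 0, 0, 0, 20, 0, 0, 0, 25, 0, 0, 0, 25, 0, 0, 0, 20, 0, 0, 0, 10, 0, 0, 0, 5, 0, 0, 0, 0, 0]

```text
time_s: 18.3
ee_pos: [0.5849, 0.2603, 0.0037]
eef_rot: [3.142, 0.0, 1.571]
force: [-0.8, 0.1, 0.3]
grip_width: 0.0441
grip_force: 0.0
```

apply_moves:
  plan: [-10, 0, 0, 0, -10, 0, 0, 0, -8, 0, 0, 0, -6, 0, 0, 0, -6, 0, 0, 0, -8, 0, 0, 0, -10, 0, 0, 0, -13, 0, 0, 0, -15, 0, 0, 0, -15, 0, 0, 0, -15, 0, 0, 0, -15, 0, 0, 0, -15, 0, 0, 0, -15, 0, 0, 0, -15, 0, 0, 0, -15, 0, 0, 0, -14, 0, 0, 0, -12, 0, 0, 0, -10, 0, 0, 0, -8, 0, 0, 0]

```text
time_s: 20.3
ee_pos: [0.5848, 0.0245, 0.0034]
eef_rot: [-3.142, 0.0, 1.57]
force: [-0.0, 0.5, -0.3]
grip_width: 0.0443
grip_force: 0.1
```

```bash
python3 - <<'E'
from h import *
discs(grab('top'));discs(grab('scene'))
E
```

```text
gold none
black none
blue none
gold 274 pix [251 147  20  17] med [ 0.5927 -0.0153  0.0115] box [ 0.582 -0.016] [0.083 0.058]
black 1 pix [284 129   1   1] med [ 0.4562  0.0621 -0.0017] box [0.4562 0.0621] [0. 0.]
blue 9 pix [306 106   5   5] med [0.4011 0.1418 0.0398] box [0.4025 0.1416] [0.004 0.012]
```

apply_moves:
  plan: [8, 0, 0, 0, 10, 0, 0, 0, 7, 0, 0, 0, 0, 0, -15, 0, 0, 0, -20, 0, 0, 0, -20, -0.1428, 0, 0, -20, -0.1428, 0, 0, -20, -0.1428, 0, 0, -10, -0.1428, 0, 0, 0, -0.1428, 0, 0, 0, -0.1428, 0, 0, 0, -0.1428, 0, 0, 0, -0.1428, 0, 0, 0, -0.1428, 0, 0, 0, -0.1428, 0, 0, 0, -0.1428, 0, 0, 0, 0]

```text
time_s: 22.1
ee_pos: [0.585, 0.0505, 0.1095]
eef_rot: [-3.142, 0.001, -3.139]
force: [-0.1, 0.4, -0.4]
grip_width: 0.0443
grip_force: 0.0
```

apply_moves:
  plan: [12, -9, 0, 0, 20, -15, 0, 0, 20, -15, 0, 0, 18, -14, 0, 0, 10, -7, 0, 0, 6, -4, 0, 0, 0, 0, 0, 0, 0, 0, 20, 0, 0, 0, 25, 0, 0, 0, 25, 0, 0, 0, 20, 0, 0, 0, 10, 0, 0, 0, 5, 0, 0, 0, 0, 0]

```text
time_s: 23.5
ee_pos: [0.4991, -0.0135, 0.0034]
eef_rot: [3.142, -0.0, 3.141]
force: [0.7, -0.1, 0.7]
grip_width: 0.044
grip_force: 0.0
```

```bash
python3 - <<'E'
from h import *
discs(grab('scene'));c=grab('top');discs(c)
E
```

```text
gold 306 pix [251 147  22  17] med [ 0.5922 -0.0124  0.012 ] box [ 0.5836 -0.0132] [0.08  0.064]
black 12 pix [268 125   1  12] med [0.5071 0.0094 0.0366] box [0.5072 0.0094] [0.009 0.   ]
blue 5 pix [307 106   3   3] med [0.4014 0.1384 0.0431] box [0.4019 0.1414] [0.004 0.007]
gold 155 pix [286 183  23  10] med [ 0.5989 -0.0132  0.0142] box [ 0.6016 -0.0103] [0.029 0.062]
black none
blue none
```

apply_moves:
  plan: [-10, 0, 0, 0, -12, 0, 0, 0, -10, 0, 0, 0, -8, 0, 0, 0, -6, 0, 0, 0, -6, 0, 0, 0, -8, 0, 0, 0, -10, 0, 0, 0, -11, 0, 0, 0, -12, 0, 0, 0, -12, 0, 0, 0, -12, 0, 0, 0, -12, 0, 0, 0, -12, 0, 0, 0, -12, 0, 0, 0, -12, 0, 0, 0, -11, 0, 0, 0, 0, 0, 0, 0]

```text
time_s: 25.4
ee_pos: [0.6758, -0.0137, 0.0032]
eef_rot: [-3.142, 0.0, 3.141]
force: [-0.7, -0.1, 0.3]
grip_width: 0.044
grip_force: 0.0
```

apply_moves:
  plan: [0, 0, -15, 0, 0, 0, -20, 0, 0, 0, -25, 0, 0, 0, -25, 0, 0, 0, -25, 0, 0, 0, -20, 0, 0, 0, 0, 0, 0, 0, 0, 0]

```text
time_s: 26.2
ee_pos: [0.6745, -0.0137, 0.1337]
eef_rot: [-3.142, 0.0, 3.141]
force: [-0.1, 0.3, -0.4]
grip_width: 0.0437
grip_force: 0.0
```

```bash
python3 - <<'E'
from h import *
c=grab('scene'); cv2.imwrite('pics/s5.png',c['image'][...,::-1])
E
```

```text
(no output)
```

View pics/s5.png

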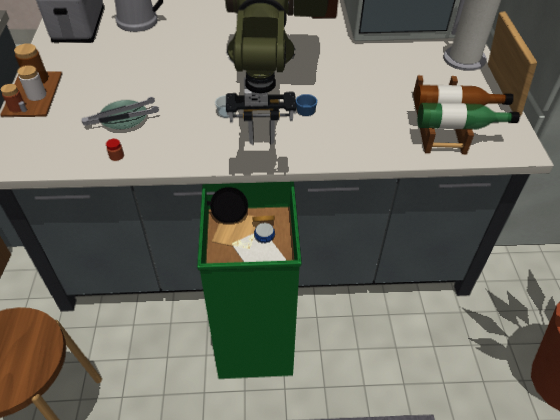

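All three are in the bin: the lid at (229,206), the can at (264,233) and the gold lid at (264,219). The other items are where they were. The black lid is leaning, so I'll check that it sits below the rim (z = -0.06) and hand in if it does.

```bash
python3 - <<'E'
from h import *
c=grab('scene');W=world(c);v=cv2.cvtColor(c['image'],cv2.COLOR_RGB2HSV)[...,2]
p=W[185:228,208:250][v[185:228,208:250]<40]; print(np.nanpercentile(p,[2,50,98],axis=0).round(3))
g=W[214:224,254:274].reshape(-1,3); print(np.nanpercentile(g,[2,50,98],axis=0).round(3))
z=np.nanpercentile(p[:,2],98)
if z<-.065: print(ctrl.hand_in())
E
```

```text
[[ 0.635 -0.174 -0.163]
 [ 0.671 -0.12  -0.116]
 [ 0.7   -0.067 -0.077]]
[[ 0.658 -0.042 -0.182]
 [ 0.716 -0.014 -0.14 ]
 [ 0.735  0.017 -0.114]]
the job is handed in; nothing more can be done
None
```

I swept the can, the takeout lid and the jar lid over the front edge, in that order. All three lie in the bin below its rim, the other items look unmoved in the last picture, and the job was handed in at about 26 s.

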